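Clear the dish out from under the box lid and snap the box shut

ROBOT

A 6-joint arm with a two-finger parallel gripper is mounted at the origin on the work surface. World frame = base frame: x ahead of the robot, y to its left, z up, the work surface at z = 0. Lengths are in m, angles in rad, forces in N, time in s.
With the tool pointing down it reaches from about 0.275 to 0.975 m from the base axis. Payload 8.4 kg.
Tool frame: the origin (TCP) lies on the centre line of the jaws, within the pads' length; the fingertips stand 14 mm ahead of it and the grasp point (between the pads) lies 5 mm behind it; z points along the fingers, y is the line along which they close (so a half turn about z gives the same grasp; the last joint's range is limited). The gripper opens to 92 mm and grips with 3 to 60 N. Pads are 20 mm wide; open, the fingers measure 128 mm over their backs; the gripper's body (75 mm by 189 mm) begins 69 mm behind the grasp point.
Start: joints at [-0.002, 0.353, 1.633, -0, 1.155, -0.002], TCP at [0.625, -0, 0.229] pointing down, gripper open.
Joint ranges: [-2.63, 2.63], [-0.92, 2.1], [0.06, 2.66], [-1.3, 4.44], [0, 2.69], [-3.02, 3.02]. Speed limits (rad/s): [2.22, 2.22, 2.79, 3.14, 3.14, 3.14].

INTERFACE

Orientations are given as [roll, pitch, yaw] about the fixed x, y, z axes, in that order (R = Rz(yaw) Ry(pitch) Rx(roll)).
In Python, from cell import env gives the robot as it stands. The module is installed in compiled form; this text tells all that it offers.
- The arm moves only by the tool carry_out, never from a script. Its argument "commands" is a list of rows, each a list of 4 numbers: the shift along the tool's x, y, z in cm, then the turn about the tool's z in degrees. A call has exactly 5 rows; each row shifts and turns the commanded pose from where the row before left it, along the tool's axes as they then stand; what a row does not reach is not made up. A row lasts 1/10 s, in which the tool goes at most 50 mm and 8.59 degrees, less where a joint would pass 70% of its speed; a pose out of reach is approached as far as the arm can. A call with a gripper value outside its range is refused whole. "hand" is the gripper command: -1 is fully open, 1 is shut, values between are in proportion, set as the call begins (left out, the last holds). The fingers move at their own pace and stop on an object; "force" is the grip in N (left out, the last holds). Time passes only in rows, so rows that do not move let the fingers close, or fill a call up. It gives the time, the measured TCP pose, the force, the opening and the grip force at its end, in the units of the state.
- env.get_obs(): the state, without advancing time (a new reading comes with each control period).
- env.capture(name): name is "scene" or "side" or "wrist"; returns a dict with "color" (480x640x3 uint8, red, green, blue), "intrinsics" (3x3 intrinsics, pixels), "k1" (the pictures are not rectified: a ray, as slopes to the right and down, at radius r is drawn at 1 + k1 r^2 times it, then the intrinsics apply), "R" (3x3) and "t" (3): a world point X has camera coordinates R X + t. Camera axes: x right, y down, z forward; pixel columns grow to the right and rows downward; lengths in m; the calibration is good to about 2 mm. A picture is of the moment at which its call begins. There is no depth.
- env.close_job(): hands the job in; it is judged then, once.
The state is a dict: "t": time; "joint_positions": joint angles; "qd": joint speeds; "joint_efforts": joint torques, N m; "ee_pos": TCP position; "ee_rot": TCP orientation; "wrist_force": force on the tool from outside, world axes, zero at the start; "moment": the same for the moment, N m; "finger_gap": opening from 0.0 (shut) to 1.0 (fully open); "finger_force": force on a finger pad.
Only numpy, scipy, OpenCV 4.12 (cv2) and the standard library are available. Lean on these libraries where they do the work, as an engineer would, in place of code of your own. Each camera call takes 0.05 s, during which the arm holds its last target. There are 200 camera calls.

TASK

The green dish has been left standing on the open grey box, with the box's lid lying down inside it. Lift the lid out and lay it flat on the counter, then set the dish down gently in the middle of the grinding slab, lengthwise along it. Then take up the lid again and press it down onto the box until both ends click and it sits level and fully home; leave the ladle, spatula and tumbler alone.

Things in the scene. Friction and masses are not known exactly. Their poses are not given: they have to be found in the camera images.
- box_rim (a point): Centre of the mouth of the grey plastic box, at rim height, 70 mm above the counter. Box: 154 mm long (x axis), 55 mm wide (y axis), open on top, walls 3 mm, about 1 kg with the stone roller inside; it stands loose on rubber feet. z up. A snap hook in each short end holds the lid.
- box_hook (a point): One of the box's two cantilever snap hooks, 77 mm from the box's middle along its +x axis, 6 mm below the rim; the other mirrors it at -x. 30 mm wide, cut free in the end wall, top level with the rim; the nose stands 4.5 mm out and is ramped on top: the lid's bead bends it inward (15 to 25 N down for both hooks) and it springs back over the bead.
- lid_mid (a point): Centre of the box lid, half-way up: a grey cap 168 mm long (x), 64 mm wide (y), 20 mm high (z up), upright sides, 5 mm plate, 15 mm skirt, 0.15 kg. Fits over the box either way round, 2 mm play. Home, its plate lies on the rim and this point is 5 mm below rim height; unclicked on the hooks it is 12 mm higher. At first it lies in the dish, 6 mm from its walls, plate 6 mm below the dish rim.
- tab_mid (a point): Centre of the free part of the lid's flip-up lift tab, a flat upright tab 30 mm wide along the lid's y axis, 9 mm thick along x, standing 36 mm above the lid's plate: 74 mm from lid_mid along the lid's +x axis, 31.5 mm above it; its top is 14 mm above this point. It stands up at the start. Its stiff hinge (axis y, at the plate) carries the lid level when lifted but turns above 0.2 N m.
- dish_mid (a point): Centre of the oblong green ceramic dish, half-way up: 196 mm long (x axis), 92 mm wide (y axis), 33 mm high (z up), open on top, upright walls 8 mm thick, floor 7 mm thick, flat underside, about 0.5 kg. It can be taken by pinching the middle of a long wall, whose mid-plane is 42 mm from this point along y. At the start it stands on the box rim.
- slab_top (a point): Centre of the top face of the stone grinding slab, fixed: 270 mm long (x axis), 180 mm wide (y axis), top 40 mm above the counter, z up.
- ladle: Steel ladle lying on the counter, a bystander. Origin under the bowl (80 mm across, 30 mm high); the handle runs 230 mm along its +x axis, up to 46 mm high.
- spatula: Wooden spatula lying on the counter, a bystander, 280 mm long along its x axis, origin under its middle.
- tumbler: Steel tumbler standing on the counter, a bystander, 68 mm across, 100 mm high, origin at the centre of its underside.

How it is judged:
On the way, in this order (a step that is already met when the one before it is completed fails the run):
1. the lid is out of the dish and lies flat on the counter, let go, while the dish still stands on the box (height (world z) of lid_mid below 0.018 m and angle between lid_mid's own z axis and vertical below 0.1 rad and linear speed of lid below 0.03 m/s and contact force between the fingers and lid below 0.05 N and z of dish_mid in the frame of box_rim above 0.01 m and horizontal distance between dish_mid and box_rim below 0.04 m), for 0.2 s.
2. the dish stands on the middle of the slab, let go, while the lid still lies on the counter (x of dish_mid in the frame of slab_top between -0.04 and 0.04 m and y of dish_mid in the frame of slab_top between -0.035 and 0.035 m and z of dish_mid in the frame of slab_top below 0.02 m and linear speed of dish below 0.03 m/s and contact force between the fingers and dish below 0.05 N and height (world z) of lid_mid below 0.018 m), for 0.2 s.
At the end, for the whole second after the job is handed in: Lid clicked on the box: its centre 3 mm or more below the rim, within 5 mm of the box centre, level with the rim within 0.025 rad; box upright on the counter; dish upright on the slab, within 40 mm (along) and 35 mm (across) of its centre and 0.26 rad of lengthwise; all at rest (z of lid_mid in the frame of box_rim below -0.003 m and horizontal distance between lid_mid and box_rim below 0.005 m and angle between the z axis of lid_mid and the z axis of box_rim, either way round below 0.025 rad and angle between the x axis of lid_mid and the x axis of box_rim, either way round below 0.08 rad and height (world z) of box_rim below 0.073 m and angle between box_rim's own z axis and vertical below 0.03 rad and linear speed of each of lid, box, dish below 0.02 m/s and x of dish_mid in the frame of slab_top between -0.04 and 0.04 m and y of dish_mid in the frame of slab_top between -0.035 and 0.035 m and z of dish_mid in the frame of slab_top below 0.02 m and angle between dish_mid's own z axis and vertical below 0.05 rad and angle between the x axis of dish_mid and the x axis of slab_top, either way round below 0.26 rad); the robot touches nothing.
It fails at once if the dish is let fall (free of the fingers and moving over 0.45 m/s, a drop of about 10 mm) (contact force between the fingers and dish below 0.05 N and linear speed of dish above 0.45 m/s).
It fails at once if the ladle, spatula or tumbler is disturbed (distance of any of ladle, spatula, tumbler from where it was at the start of the episode above 0.03 m).
It also fails if it takes over 72 s, if anything falls off the work surface, if the arm or the gripper's body presses on something with over 40 N, if the wrist force passes 120 N, or if a joint passes its speed limit or range.

## Working session

There is one attempt and no reset: what is moved stays moved. The work goes in short steps, Python scripts to look and compute and a tool call to move; the robot and the scene stay as the last step left them, time stands still between calls to the robot, and variables do not carry over. Pictures are saved under pics/ and viewed, at most 10 in all, crops included, and the job is handed in when it is done.

Besides the shell and the picture viewer there is one more tool, called after "Emit:" as name(argument=value, ...) on one line, values as JSON. carry_out: Moves the arm, as the interface text tells. Its arguments: {"type":"object","properties":{"commands":{"type":"array","items":{"type":"array","items":{"type":"number"}}},"hand":{"type":"number"},"force":{"type":"number"}},"required":["commands"]}

```bash
mkdir -p pics; cat > h.py <<'E'
import numpy as np, cv2, json
from cell import env
def shot(cam,name):
    c=env.capture(cam); cv2.imwrite(f'pics/{name}.png',c['color'][:,:,::-1])
    np.savez(f'pics/{name}.npz',**{k:np.array(c[k]) for k in('intrinsics','k1','R','t')})
def cal(name):
    return np.load(f'pics/{name}.npz')
def pix(name,px,z):
    "pixel -> world at height z"
    c=cal(name);K=c['intrinsics'];k=float(c['k1'])
    out=[]
    for (u,v),zz in zip(px,np.broadcast_to(z,len(px))):
        d=np.array([(u-K[0,2])/K[0,0],(v-K[1,2])/K[1,1]]);s=d.copy()
        for _ in range(20): s=d/(1+k*(s@s))
        r=c['R'].T@np.array([*s,1]);o=-c['R'].T@c['t']
        out.append(o+r*(zz-o[2])/r[2])
    return np.array(out)
def proj(name,X):
    c=cal(name);K=c['intrinsics'];k=float(c['k1'])
    p=np.atleast_2d(X)@c['R'].T+c['t'];s=p[:,:2]/p[:,2:];s=s*(1+k*(s**2).sum(1,keepdims=True))
    return s*[K[0,0],K[1,1]]+[K[0,2],K[1,2]]
E
python3 - <<'E'
from h import *
shot('scene','s0');shot('wrist','w0');
for n in('s0','w0'):
    c=cal(n);print(n,-c['R'].T@c['t'],c['R'][2])
print(env.get_obs())
E
```

```text
s0 [ 1.49366207 -0.3430527   1.79576952] [-0.47464689  0.17994851 -0.86158509]
w0 [0.62613627 0.07483578 0.38445494] [-0.00121286 -0.26373401 -0.96459468]
{'t': 0.1, 'joint_positions': array([-2.42136222e-03,  3.53557855e-01,  1.63399089e+00,  6.76319483e-07,
        1.15518623e+00, -2.36043706e-03]), 'qd': array([ 0.00012108,  0.0001092 , -0.00169135, -0.00055114, -0.00076609,
        0.0002709 ]), 'joint_efforts': array([-8.71753400e-04, -5.94903338e+01, -3.34933627e+01,  6.98069832e-02,
        1.83198228e-02, -2.35421521e-05]), 'ee_pos': array([ 6.24616590e-01, -1.22078567e-05,  2.27981358e-01]), 'ee_rot': array([-3.14045033e+00, -3.31481546e-06,  1.57073513e+00]), 'wrist_force': array([ 0.52317599, -0.26677661, -0.41886453]), 'moment': array([0.03589261, 0.01756356, 0.01385347]), 'finger_force': 0.0, 'finger_gap': 0.9962291371300077}
```

View pics/s0.png

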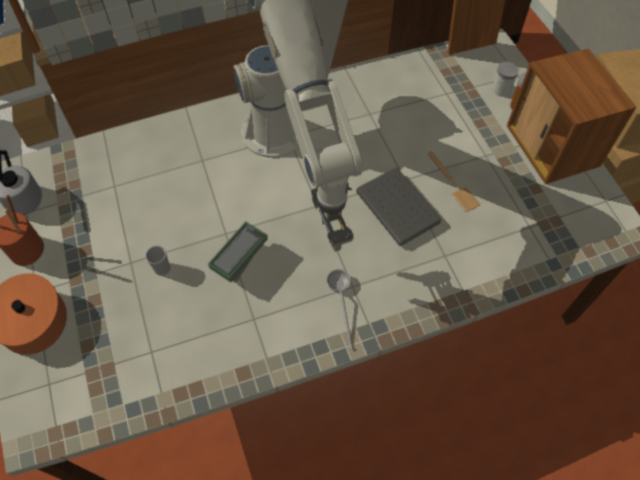

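View pics/w0.png

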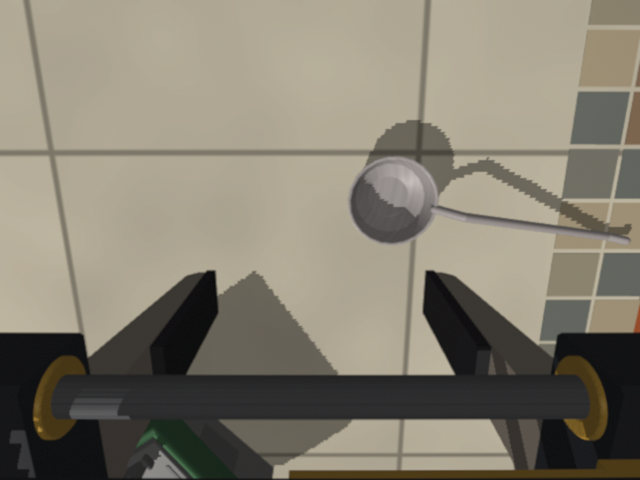

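The scene view shows the dish (about pixel 238,250) at the left, slab (400,205) at the right, ladle bowl (340,282), tumbler (158,260), spatula (455,180). I'll zoom in on the dish and slab.

```bash
python3 - <<'E'
from h import *
im=cv2.imread('pics/s0.png')
a=cv2.resize(im[210:290,195:295],(800,640)[:2] if 0 else (500,400),interpolation=cv2.INTER_CUBIC)
b=cv2.resize(im[160:250,350:450],(300,270),interpolation=cv2.INTER_CUBIC)
o=np.zeros((400,800,3),np.uint8);o[:,:500]=a;o[:270,500:]=b
cv2.imwrite('pics/crop0.png',o)
px=[(253,223),(267,234),(232,279),(209,264)]
print('dish',pix('s0',px,.103))
print('slab',pix('s0',[(357,187),(398,167),(440,217),(401,243)],.04))
print('tumbler,ladle,spat',pix('s0',[(158,262),(340,282)],[.05,.02]),pix('s0',[(432,154),(468,208)],0.01))
E
```

```text
dish [[ 0.43272973 -0.19929058  0.103     ]
 [ 0.48851791 -0.16838445  0.103     ]
 [ 0.6072593  -0.31982124  0.103     ]
 [ 0.5315143  -0.37454073  0.103     ]]
slab [[0.37433248 0.19405777 0.04      ]
 [0.34204598 0.36661758 0.04      ]
 [0.58773686 0.41776149 0.04      ]
 [0.63650128 0.24893503 0.04      ]]
tumbler,ladle,spat [[ 0.43705501 -0.53376755  0.05      ]
 [ 0.69343012  0.0096807   0.02      ]] [[0.30907825 0.52435292 0.01      ]
 [0.57196912 0.54219735 0.01      ]]
```

View pics/crop0.png

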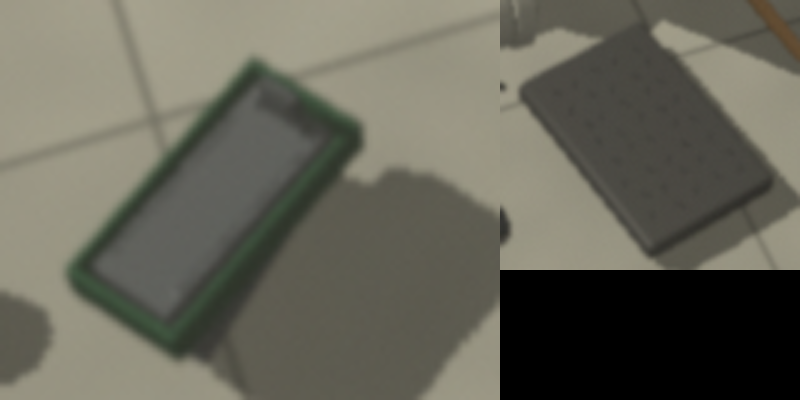

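```bash
python3 - <<'E'
from h import *
P=pix('s0',[(245.6,221.8),(267.2,235.5),(231.2,278.5),(209,264)],.103)[:,:2]
print(P,P.mean(0)); n=(P[0]+P[1])/2;f=(P[2]+P[3])/2;print('dish near-far',n,f,np.linalg.norm(n-f),np.degrees(np.arctan2(*(n-f)[::-1])))
print('widths',np.linalg.norm(P[0]-P[1]),np.linalg.norm(P[2]-P[3]),P[0]-P[1])
S=pix('s0',[(356.7,190),(401,168.5),(440.5,220),(400.5,243)],.04)[:,:2];n=(S[0]+S[1])/2;f=(S[2]+S[3])/2
print('slab',S,S.mean(0),np.linalg.norm(n-f),np.linalg.norm(S[0]-S[1]),np.degrees(np.arctan2(*(f-n)[::-1])))
E
```

```text
[[ 0.41996806 -0.22094049]
 [ 0.49414231 -0.16944866]
 [ 0.60473631 -0.32171319]
 [ 0.5315143  -0.37454073]] [ 0.51259025 -0.27166077]
dish near-far [ 0.45705519 -0.19519457] [ 0.56812531 -0.34812696] 0.18901027849597093 125.98975786684443
widths 0.09029523393538579 0.09028959417547089 [-0.07417426 -0.05149183]
slab [[0.38597092 0.18831337]
 [0.3518918  0.37417023]
 [0.59937191 0.41410191]
 [0.63592938 0.24735276]] [0.493291   0.30598457] 0.2535943643929029 0.18895543585082367 11.252701100667757
```

Emit:
carry_out(commands=[[-4.13, -1.94, -1, 0], [-4.13, -1.94, -1, 0], [-4.13, -1.94, -1, 0], [-4.13, -1.94, -1, 0], [-4.13, -1.94, -1, 0]])

```text
t: 0.6
ee_pos: [0.5268, -0.2078, 0.2787]
ee_rot: [-3.141, -0.0, 1.571]
wrist_force: [1.3, -0.4, -0.2]
finger_gap: 1.0
finger_force: 0.0
```

Emit:
carry_out(commands=[[-4.13, -1.94, -1, 0], [-4.13, -1.94, -1, 0], [0, 0, 0, 8], [0, 0, 0, 8], [0, 0, 0, 8]])

```text
t: 1.1
ee_pos: [0.4887, -0.2896, 0.2983]
ee_rot: [-3.141, -0.0, 1.145]
wrist_force: [-0.9, -0.3, -0.3]
finger_gap: 0.998
finger_force: 0.0
```

Emit:
carry_out(commands=[[0, 0, 0, 8], [0, 0, 0, 8], [0, 0, 0, 7], [0, 0, 0, 7], [0, 0, 0, 0]])

```text
t: 1.6
ee_pos: [0.489, -0.289, 0.2982]
ee_rot: [-3.141, 0.0, 0.627]
wrist_force: [0.1, 0.6, -0.1]
finger_gap: 0.997
finger_force: 0.0
```

```bash
python3 - <<'E'
from h import *
shot('wrist','w1');o=env.get_obs();print(o['t'],o['ee_pos'],o['ee_rot'],cal('w1')['intrinsics'],cal('w1')['k1'])
E
```

```text
1.65 [ 0.48903383 -0.28899715  0.29830833] [-3.14106498e+00  2.36271059e-04  6.30953011e-01] [[413.22374212   0.         320.0165551 ]
 [  0.         413.22374212 231.33149847]
 [  0.           0.           1.        ]] -0.008247358831470757
```

View pics/w1.png

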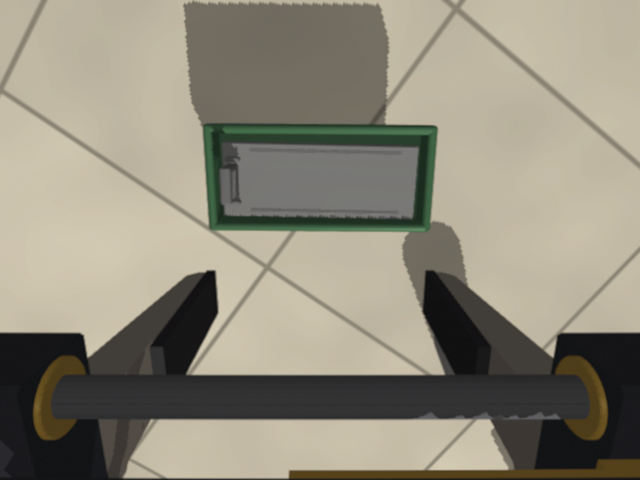

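The wrist view shows the dish squarely: rim corners at about (204,125), (437,126), (430,230), (210,230), lid inside, tab at the left end around (234,180).

```bash
python3 - <<'E'
from h import *
P=pix('w1',[(204.5,125),(437.5,126.5),(430.5,230.5),(211,230)],.103)[:,:2]
c=P.mean(0);d=(P[0]+P[3]-P[1]-P[2]);a=np.arctan2(d[1],d[0]);print(c,np.linalg.norm(d)/2,np.linalg.norm(P[0]-P[3]),np.degrees(a))
L=pix('w1',[(222,141),(419,147),(414,217),(219,214)],.097)[:,:2];d=(L[0]+L[3]-L[1]-L[2]);al=np.arctan2(d[1],d[0])
print('lid',L.mean(0),np.linalg.norm(d)/2,np.linalg.norm(L[0]-L[3]),np.degrees(al))
u=np.array([np.cos(a),np.sin(a)]);v=np.array([-u[1],u[0]])
for m in(c,L.mean(0)):
  t=[[*(m+u*(.074+i*.0045)+v*j*.015),z] for z in(.133,.097) for i in(1,-1) for j in(1,-1)]
  print(proj('w1',t).round(0).tolist(), m+u*.074)
im=cv2.imread('pics/w1.png');cv2.imwrite('pics/c1.png',cv2.resize(im[110:240,195:325],(600,600),interpolation=cv2.INTER_CUBIC))
E
```

```text
[ 0.50989698 -0.27503732] 0.19307673979528242 0.08980774366330248 125.71038302905224
lid [ 0.50742848 -0.27435808] 0.17035756329894025 0.06379099618416056 124.65565228568776
[[222.0, 204.0], [220.0, 166.0], [233.0, 204.0], [231.0, 166.0], [231.0, 195.0], [230.0, 161.0], [242.0, 195.0], [240.0, 161.0]] [ 0.46670404 -0.21495096]
[[220.0, 206.0], [217.0, 168.0], [231.0, 206.0], [229.0, 168.0], [229.0, 197.0], [227.0, 163.0], [239.0, 197.0], [238.0, 163.0]] [ 0.46423554 -0.21427173]
```

View pics/c1.png

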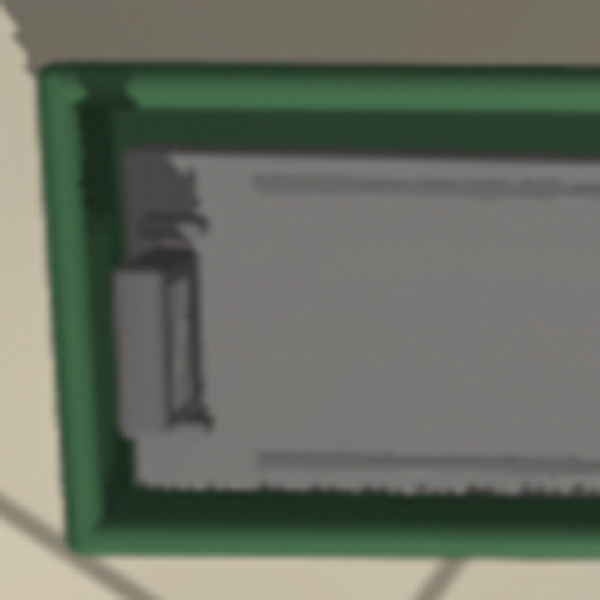

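Emit:
carry_out(commands=[[1.3, -3.7, 1.0, 0], [1.29, -3.69, 1.0, 0], [0, 0, 4.5, 0], [0, 0, 4.5, 0], [0, 0, 3, 0]], hand=-0.5)

```text
t: 2.15
ee_pos: [0.4656, -0.2132, 0.1563]
ee_rot: [-3.14, 0.001, 0.633]
wrist_force: [0.1, -0.6, -0.1]
finger_gap: 0.749
finger_force: 0.0
```

Emit:
carry_out(commands=[[0, 0, 2.4, 0], [0, 0, 1.2, 0], [0, 0, 0, 0], [0, 0, 0, 0], [0, 0, 0, 0]])

```text
t: 2.65
ee_pos: [0.4676, -0.2146, 0.1239]
ee_rot: [3.14, -0.001, 0.629]
wrist_force: [0.9, -0.2, 0.7]
finger_gap: 0.751
finger_force: 0.0
```

Emit:
carry_out(commands=[[0, 0, 0, 0], [0, 0, 0, 0], [0, 0, 0, 0], [0, 0, 0, 0], [0, 0, 0, 0]], hand=1, force=25)

```text
t: 3.15
ee_pos: [0.4667, -0.2141, 0.1226]
ee_rot: [3.142, -0.0, 0.628]
wrist_force: [0.8, -1.5, -0.6]
finger_gap: 0.337
finger_force: 0.0
```

Emit:
carry_out(commands=[[0, 0, 0, 0], [0, 0, 0, 0], [0, 0, 0, 0], [0, 0, 0, 0], [0, 0, 0, 0]])

```text
t: 3.65
ee_pos: [0.4667, -0.214, 0.1225]
ee_rot: [-3.141, 0.0, 0.628]
wrist_force: [-0.9, 0.6, -0.2]
finger_gap: 0.096
finger_force: 25.0
```

Emit:
carry_out(commands=[[0, 0, -0.5, 0], [0, 0, -1, 0], [0, 0, -1.5, 0], [0, 0, -1.5, 0], [0, 0, -1.5, 0]])

```text
t: 4.15
ee_pos: [0.4667, -0.2141, 0.1839]
ee_rot: [3.141, -0.0, 0.628]
wrist_force: [-0.0, -0.1, -0.4]
finger_gap: 0.096
finger_force: 25.0
```

```bash
python3 - <<'E'
from h import *
shot('side','d1');o=env.get_obs();print(o['t'],o['ee_pos'],o['finger_gap'],o['wrist_force'],o['moment']);c=cal('d1');print(-c['R'].T@c['t'],c['R'][2],proj('d1',[[.467,-.214,.18],[.51,-.275,.1]]))
E
```

```text
4.2 [ 0.46798166 -0.21467396  0.18620521] 0.09805592197760961 [ 1.50977302  0.08646679 -0.25778496] [0.0431623  0.02380854 0.00457439]
[ 0.03682897 -0.68671656  1.19666294] [ 0.36553547  0.49054812 -0.79104131] [[355.26802071 300.13921391]
 [385.74401069 329.0474795 ]]
```

View pics/d1.png

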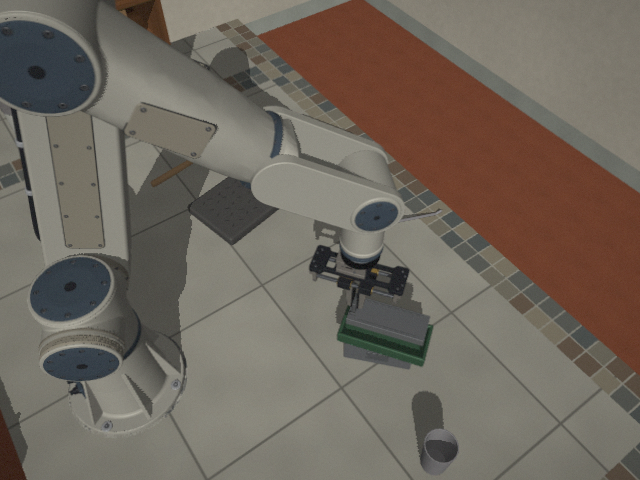

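The side view shows the lid clear and level in the gripper (350,300) and the dish still on the box (385,340).

Emit:
carry_out(commands=[[2.01, -4.18, 0, 0], [2.01, -4.18, 0, 0], [2.01, -4.18, 0, 0], [2.01, -4.18, 0, 0], [2.01, -4.18, 0, 0]])

```text
t: 4.7
ee_pos: [0.4246, 0.0156, 0.183]
ee_rot: [3.141, -0.001, 0.628]
wrist_force: [0.7, 1.3, -1.5]
finger_gap: 0.097
finger_force: 25.0
```

Emit:
carry_out(commands=[[2.01, -4.18, 0, 0], [0, 0, 4, 0], [0, 0, 4, 0], [0, 0, 2.5, 0], [0, 0, 1.5, 0]])

```text
t: 5.2
ee_pos: [0.4158, 0.0599, 0.061]
ee_rot: [-3.141, 0.002, 0.629]
wrist_force: [0.0, 0.2, -1.7]
finger_gap: 0.095
finger_force: 25.0
```

Emit:
carry_out(commands=[[0, 0, 0.7, 0], [0, 0, 0.4, 0], [0, 0, 0.3, 0], [0, 0, 0.2, 0], [0, 0, 0.1, 0]])

```text
t: 5.7
ee_pos: [0.4174, 0.0597, 0.046]
ee_rot: [3.141, -0.001, 0.628]
wrist_force: [-0.5, -0.3, 0.3]
finger_gap: 0.096
finger_force: 25.0
```

Emit:
carry_out(commands=[[0, 0, 0.1, 0], [0, 0, 0.1, 0], [0, 0, 0, 0], [0, 0, 0, 0], [0, 0, 0, 0]])

```text
t: 6.2
ee_pos: [0.4175, 0.0598, 0.0451]
ee_rot: [3.141, -0.001, 0.628]
wrist_force: [-6.2, -0.0, 24.7]
finger_gap: 0.094
finger_force: 25.0
```

Emit:
carry_out(commands=[[0, 0, -0.1, 0], [0, 0, 0, 0], [0, 0, 0, 0], [0, 0, 0, 0], [0, 0, 0, 0]], hand=-0.6)

```text
t: 6.7
ee_pos: [0.4168, 0.0597, 0.0445]
ee_rot: [-3.141, 0.0, 0.628]
wrist_force: [-0.0, -0.1, 0.6]
finger_gap: 0.51
finger_force: 0.0
```

Emit:
carry_out(commands=[[0, 0, -2, 0], [0, 0, -4, 0], [0, 0, -4, 0], [0, 0, -3, 0], [0, 0, 0, 0]])

```text
t: 7.2
ee_pos: [0.4193, 0.06, 0.1781]
ee_rot: [3.138, -0.006, 0.628]
wrist_force: [1.1, 0.5, -1.2]
finger_gap: 0.801
finger_force: 0.0
```

Emit:
carry_out(commands=[[-1.14, 4.65, 0, 0], [-1.14, 4.65, 0, 0], [-1.14, 4.65, 0, 0], [-1.14, 4.65, 0, 0], [-1.14, 4.65, 0, 0]])

```text
t: 7.7
ee_pos: [0.5073, -0.1637, 0.1733]
ee_rot: [-3.14, 0.001, 0.628]
wrist_force: [1.2, 1.1, 0.7]
finger_gap: 0.804
finger_force: 0.0
```

Emit:
carry_out(commands=[[-1.14, 4.65, 0, 0], [-1.14, 4.65, 0, 0], [0, 0, 0, -8], [0, 0, 0, -8], [0, 0, 0, -8]])

```text
t: 8.2
ee_pos: [0.5429, -0.2508, 0.1727]
ee_rot: [-3.139, 0.0, 1.052]
wrist_force: [-0.4, 0.4, -0.7]
finger_gap: 0.802
finger_force: 0.0
```

Emit:
carry_out(commands=[[0, 0, 0, -8], [0, 0, 0, -8], [0, 0, 0, -8], [0, 0, 0, -8], [0, 0, 0, -8]])

```text
t: 8.7
ee_pos: [0.543, -0.2503, 0.1729]
ee_rot: [-3.14, -0.001, 1.751]
wrist_force: [-0.3, 0.0, 0.0]
finger_gap: 0.8
finger_force: 0.0
```

Emit:
carry_out(commands=[[0, 0, 0, -8], [0, 0, 0, -8], [0, 0, 0, -8], [0, 0, 0, -2], [0, 0, 0, 0]])

```text
t: 9.2
ee_pos: [0.543, -0.2503, 0.1731]
ee_rot: [-3.141, -0.002, 2.199]
wrist_force: [-0.4, 0.1, -0.5]
finger_gap: 0.799
finger_force: 0.0
```

```bash
python3 - <<'E'
from h import *
shot('wrist','w2');o=env.get_obs();print(o['t'],o['ee_pos'],o['ee_rot'],o['finger_gap'])
E
```

```text
9.25 [ 0.54310884 -0.25029767  0.17328908] [-3.14075870e+00 -1.53509770e-03  2.19793566e+00] 0.7999740954063629
```

View pics/w2.png

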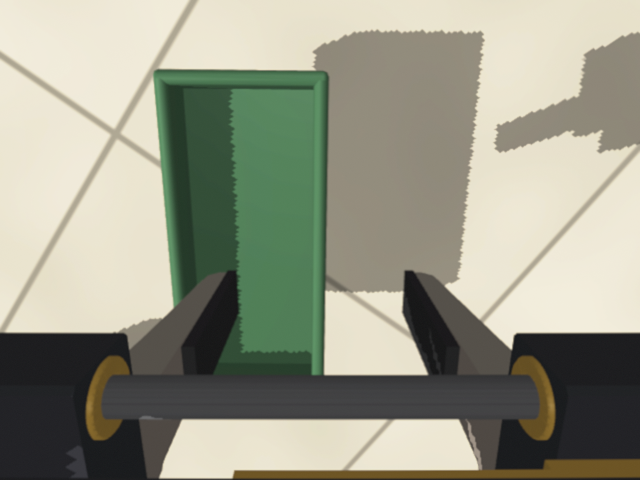

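The empty dish's near-side rim (about column 321, rows 75–370) runs between the fingers, centred; straight descent next.

Emit:
carry_out(commands=[[0, 0, 3, 0], [0, 0, 2.5, 0], [0, 0, 1.5, 0], [0, 0, 0.8, 0], [0, 0, 0, 0]])

```text
t: 9.75
ee_pos: [0.5431, -0.2503, 0.0956]
ee_rot: [-3.141, -0.002, 2.199]
wrist_force: [1.8, -0.2, 0.7]
finger_gap: 0.801
finger_force: 0.0
```

Emit:
carry_out(commands=[[0, 0, 0, 0], [0, 0, 0, 0], [0, 0, 0, 0], [0, 0, 0, 0], [0, 0, 0, 0]], hand=1, force=55)

```text
t: 10.25
ee_pos: [0.5438, -0.2506, 0.097]
ee_rot: [3.141, 0.001, 2.199]
wrist_force: [0.2, -0.2, 0.2]
finger_gap: 0.388
finger_force: 0.0
```

Emit:
carry_out(commands=[[0, 0, 0, 0], [0, 0, 0, 0], [0, 0, 0, 0], [0, 0, 0, 0], [0, 0, 0, 0]])

```text
t: 10.75
ee_pos: [0.5434, -0.2505, 0.0966]
ee_rot: [-3.141, -0.0, 2.199]
wrist_force: [-1.8, -0.8, 0.9]
finger_gap: 0.082
finger_force: 55.0
```

Emit:
carry_out(commands=[[0, 0, 0, 0], [0, 0, -0.2, 0], [0, 0, -0.3, 0], [0, 0, -0.5, 0], [0, 0, -0.5, 0]])

```text
t: 11.25
ee_pos: [0.5436, -0.2504, 0.1118]
ee_rot: [-3.142, -0.0, 2.199]
wrist_force: [-0.5, -0.1, -5.1]
finger_gap: 0.083
finger_force: 55.0
```

Emit:
carry_out(commands=[[0, 0, -1, 0], [0, 0, -1.5, 0], [0, 0, -1.5, 0], [0, 0, -1.5, 0], [0, 0, -0.5, 0]])

```text
t: 11.75
ee_pos: [0.5447, -0.2511, 0.1743]
ee_rot: [3.14, 0.003, 2.199]
wrist_force: [0.5, -0.3, -5.1]
finger_gap: 0.083
finger_force: 55.0
```

Emit:
carry_out(commands=[[1.2, 0.7, 0, 0], [2.4, 1.4, 0, 0], [2.8, 1.65, 0, 0], [2.8, 1.65, 0, 0], [2.8, 1.65, 0, 0]])

```text
t: 12.25
ee_pos: [0.5291, -0.1101, 0.1711]
ee_rot: [-3.141, -0.001, 2.199]
wrist_force: [1.1, -0.4, -5.1]
finger_gap: 0.078
finger_force: 55.0
```

Emit:
carry_out(commands=[[2.8, 1.65, 0, 0], [2.8, 1.65, 0, 0], [2.8, 1.65, 0, 0], [2.8, 1.65, 0, 0], [2.8, 1.65, 0, 0]])

```text
t: 12.75
ee_pos: [0.5134, 0.0515, 0.1712]
ee_rot: [-3.141, -0.001, 2.199]
wrist_force: [-0.1, 0.1, -4.9]
finger_gap: 0.082
finger_force: 55.0
```

Emit:
carry_out(commands=[[2.8, 1.65, 0, 0], [2.8, 1.65, 0, 0], [2.8, 1.65, 0, 0], [2.8, 1.65, 0, 0], [2.8, 1.65, 0, 0]])

```text
t: 13.25
ee_pos: [0.4978, 0.213, 0.1711]
ee_rot: [-3.141, -0.0, 2.199]
wrist_force: [-0.1, 0.1, -5.2]
finger_gap: 0.078
finger_force: 55.0
```

Emit:
carry_out(commands=[[2.8, 1.65, 0, 0], [2.8, 1.65, 0, 0], [2.4, 1.4, 0, 0], [1.0, 0.5, 0, 0], [0, 0, 0, 0]])

```text
t: 13.75
ee_pos: [0.4872, 0.316, 0.1711]
ee_rot: [-3.141, -0.0, 2.201]
wrist_force: [-0.3, -0.2, -5.5]
finger_gap: 0.081
finger_force: 55.0
```

Emit:
carry_out(commands=[[0, 0, 0, -3], [0, 0, 0, -6], [0, 0, 0, -6], [0, 0, 0, -6], [0, 0, 0, -6]])

```text
t: 14.25
ee_pos: [0.4879, 0.3132, 0.1713]
ee_rot: [-3.14, -0.0, 2.674]
wrist_force: [-1.0, 0.1, -4.8]
finger_gap: 0.082
finger_force: 55.0
```

Emit:
carry_out(commands=[[0, 0, 0, -6], [0, 0, 0, -6], [0, 0, 0, -6], [0, 0, 0, -6], [0, 0, 0, -6]])

```text
t: 14.75
ee_pos: [0.4878, 0.3132, 0.1712]
ee_rot: [-3.141, -0.001, -3.086]
wrist_force: [0.1, -0.1, -5.0]
finger_gap: 0.081
finger_force: 55.0
```

Emit:
carry_out(commands=[[0, 0, 0, -5], [0, 0, 0, -3.5], [0, 0, 0, 0], [0, 0, 0, 0], [0, 0, 0, 0]])

```text
t: 15.25
ee_pos: [0.4881, 0.3143, 0.1715]
ee_rot: [-3.141, -0.0, -2.943]
wrist_force: [0.4, -0.0, -4.0]
finger_gap: 0.081
finger_force: 55.0
```

```bash
python3 - <<'E'
from h import *
shot('scene','s2');o=env.get_obs();print(o['t'],o['ee_pos'],o['ee_rot'],o['finger_gap'],o['wrist_force'],o['moment'])
shot('wrist','w3')
im=cv2.imread('pics/s2.png');a=cv2.resize(im[140:290,200:450],(800,480),interpolation=cv2.INTER_CUBIC);cv2.imwrite('pics/c2.png',a)
E
```

```text
15.3 [0.4881595  0.31447643 0.1715474 ] [-3.14146236e+00 -2.05531729e-04 -2.94230607e+00] 0.08058751132646451 [-1.35629086 -0.09578895 -4.8878427 ] [ 0.32628186  0.00340088 -0.00486171]
```

View pics/c2.png

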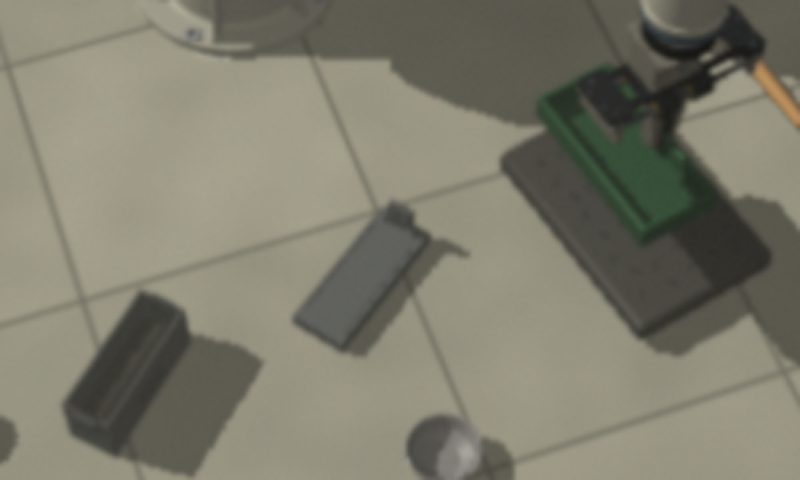

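The crop shows the empty box (lower left), lid flat on the counter (centre), and the dish held level above the slab, needing about 33 mm along tool y.

Emit:
carry_out(commands=[[-0.1, 1.0, 0, 0], [-0.15, 1.25, 0, 0], [-0.1, 1.0, 1, 0], [0, 0, 2, 0], [0, 0, 2, 0]])

```text
t: 15.85
ee_pos: [0.485, 0.3489, 0.1206]
ee_rot: [3.141, 0.001, -2.94]
wrist_force: [-0.2, -0.0, -4.8]
finger_gap: 0.08
finger_force: 55.0
```

Emit:
carry_out(commands=[[0, 0, 2, 0], [0, 0, 1.5, 0], [0, 0, 0.8, 0], [0, 0, 0.4, 0], [0, 0, 0.2, 0]])

```text
t: 16.35
ee_pos: [0.4853, 0.3477, 0.0725]
ee_rot: [3.141, 0.0, -2.941]
wrist_force: [0.2, 0.2, -4.5]
finger_gap: 0.088
finger_force: 55.0
```

Emit:
carry_out(commands=[[0, 0, 0.1, 0], [0, 0, 0.1, 0], [0, 0, 0.1, 0], [0, 0, 0.1, 0], [0, 0, 0.1, 0]])

```text
t: 16.85
ee_pos: [0.4853, 0.3474, 0.0677]
ee_rot: [3.141, 0.0, -2.941]
wrist_force: [-0.2, 0.0, -4.6]
finger_gap: 0.086
finger_force: 55.0
```

Emit:
carry_out(commands=[[0, 0, 0.1, 0], [0, 0, 0.1, 0], [0, 0, 0.05, 0], [0, 0, 0, 0], [0, 0, 0, 0]])

```text
t: 17.35
ee_pos: [0.4853, 0.3475, 0.0665]
ee_rot: [3.142, 0.0, -2.941]
wrist_force: [-4.3, -3.0, 11.7]
finger_gap: 0.082
finger_force: 55.0
```

Emit:
carry_out(commands=[[0, 0, -0.05, 0], [0, 0, 0, 0], [0, 0, 0, 0], [0, 0, 0, 0], [0, 0, 0, 0]], hand=0.2)

```text
t: 17.85
ee_pos: [0.4852, 0.3474, 0.0655]
ee_rot: [-3.142, -0.0, -2.941]
wrist_force: [0.6, 0.3, -0.5]
finger_gap: 0.397
finger_force: 0.0
```

Emit:
carry_out(commands=[[0, 0, 0, 0], [0, 0, -1, 0], [0, 0, -2, 0], [0, 0, -3, 0], [0, 0, -4, 0]])

```text
t: 18.35
ee_pos: [0.4843, 0.3468, 0.166]
ee_rot: [-3.141, -0.002, -2.941]
wrist_force: [1.2, -0.1, -0.4]
finger_gap: 0.401
finger_force: 0.0
```

Emit:
carry_out(commands=[[0, 0, -4, 0], [0, 0, -1, 0], [1.5, -4.36, 0, 0], [1.5, -4.36, 0, 0], [1.5, -4.36, 0, 0]])

```text
t: 18.85
ee_pos: [0.4664, 0.209, 0.2156]
ee_rot: [-3.141, 0.0, -2.94]
wrist_force: [1.0, -0.2, 1.6]
finger_gap: 0.402
finger_force: 0.0
```

Emit:
carry_out(commands=[[1.5, -4.36, 0, 0], [1.5, -4.36, 0, 0], [1.5, -4.36, 0, 0], [1.5, -4.36, 0, 0], [1.5, -4.36, 0, 0]])

```text
t: 19.35
ee_pos: [0.4363, -0.0199, 0.2157]
ee_rot: [-3.141, 0.0, -2.94]
wrist_force: [0.0, -0.3, -0.4]
finger_gap: 0.397
finger_force: 0.0
```

Emit:
carry_out(commands=[[0, 0, 0, 8], [0, 0, 0, 8], [0, 0, 0, 8], [0, 0, 0, 8], [0, 0, 0, 8]])

```text
t: 19.85
ee_pos: [0.4368, -0.0184, 0.2156]
ee_rot: [-3.141, -0.0, 2.638]
wrist_force: [0.8, 0.6, 0.0]
finger_gap: 0.4
finger_force: 0.0
```

Emit:
carry_out(commands=[[0, 0, 0, 8], [0, 0, 0, 8], [0, 0, 0, 8], [0, 0, 0, 8], [0, 0, 0, 8]])

```text
t: 20.35
ee_pos: [0.4368, -0.0183, 0.2156]
ee_rot: [-3.141, -0.0, 1.94]
wrist_force: [-0.7, -0.1, -0.2]
finger_gap: 0.401
finger_force: 0.0
```

Emit:
carry_out(commands=[[0, 0, 0, 8], [0, 0, 0, 8], [0, 0, 0, 8], [0, 0, 0, 8], [0, 0, 0, 8]])

```text
t: 20.85
ee_pos: [0.4368, -0.0183, 0.2156]
ee_rot: [-3.141, 0.0, 1.242]
wrist_force: [1.1, 1.5, -0.0]
finger_gap: 0.396
finger_force: 0.0
```

Emit:
carry_out(commands=[[0, 0, 0, 8], [0, 0, 0, 8], [0, 0, 0, 8], [0, 0, 0, 8], [0, 0, 0, 3.5]])

```text
t: 21.35
ee_pos: [0.4368, -0.0183, 0.2156]
ee_rot: [-3.141, 0.0, 0.623]
wrist_force: [0.8, -1.3, 0.1]
finger_gap: 0.405
finger_force: 0.0
```

```bash
python3 - <<'E'
from h import *
import time
o=env.get_obs();print(o['t'],o['ee_pos'],o['ee_rot'],o['finger_gap'],o['finger_force'])
shot('wrist','w4');shot('wrist','w4');o=env.get_obs();print(o['t'],o['ee_pos'],o['ee_rot'])
E
```

```text
21.35 [ 0.43681984 -0.01832321  0.21557166] [-3.14143898e+00  2.31999695e-04  6.23047521e-01] 0.4052009871361001 0.0
21.45 [ 0.4368419  -0.01831103  0.2155679 ] [-3.14145408e+00  2.23458650e-04  6.27547980e-01]
```

View pics/w4.png

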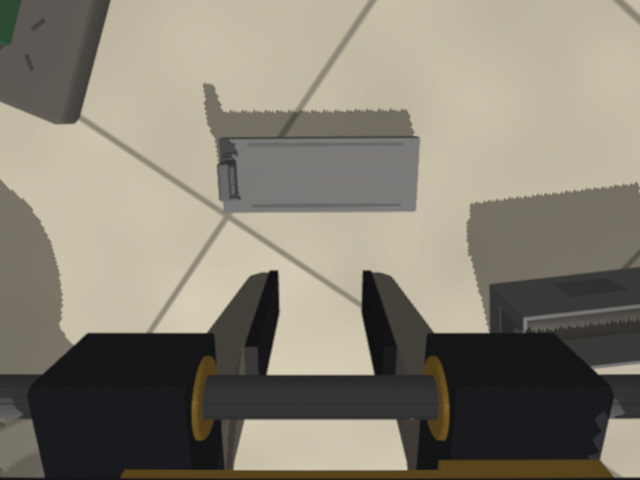

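The view shows the lid flat, corners about (221,138), (419,138), (416,211), (224,212), tab at left (228,180); box is at lower right. Moving to the same view over the box.

Emit:
carry_out(commands=[[-2.02, 4.19, -0.82, 0], [-2.02, 4.19, -0.82, 0], [-2.03, 4.19, -0.82, 0], [-2.02, 4.18, -0.83, 0], [-2.03, 4.19, -0.83, 0]])

```text
t: 21.95
ee_pos: [0.4782, -0.2491, 0.2572]
ee_rot: [3.142, -0.0, 0.631]
wrist_force: [1.6, 0.3, 0.8]
finger_gap: 0.4
finger_force: 0.0
```

Emit:
carry_out(commands=[[-2.02, 4.19, -0.83, 0], [0, 0, 0, 0], [0, 0, 0, 0], [0, 0, 0, 0], [0, 0, 0, 0]])

```text
t: 22.45
ee_pos: [0.4863, -0.2916, 0.2648]
ee_rot: [-3.141, 0.0, 0.63]
wrist_force: [-0.7, 0.2, -0.1]
finger_gap: 0.4
finger_force: 0.0
```

```bash
python3 - <<'E'
from h import *
shot('wrist','w5');o=env.get_obs();print(o['t'],o['ee_pos'],o['ee_rot'])
a=cv2.imread('pics/w4.png')[125:225,205:435];b=cv2.imread('pics/w5.png')[110:235,205:435]
o=cv2.resize(np.vstack([a,b[:,:]]),None,fx=2.6,fy=2.6,interpolation=cv2.INTER_CUBIC);print(o.shape);cv2.imwrite('pics/c5.png',o)
E
```

```text
22.5 [ 0.48642785 -0.29171932  0.26494079] [-3.14103374e+00  1.24608404e-04  6.30149186e-01]
(585, 598, 3)
```

View pics/c5.png

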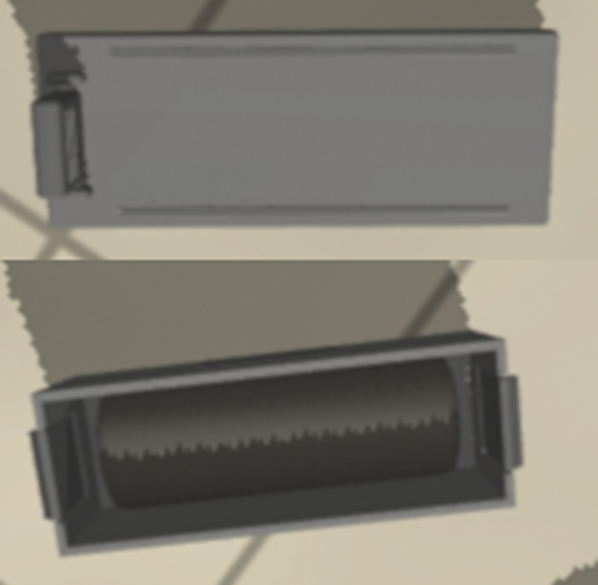

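Top: lid corners (38,35), (556,33), (548,222), (50,227) in the crop; bottom: box rim corners (35,395), (503,340), (513,503), (62,553), turned about 6° to the lid. Fitting both as known rectangles.

```bash
cat > fit.py <<'E'
from h import *
from scipy.optimize import least_squares
def fit(name,px,l,w,z,x0):
    s=np.array([[1,-1],[-1,-1],[-1,1],[1,1]])*[l/2,w/2]   # TL,TR,BR,BL: +x is image left, image up is tool x
    def f(p):
        c,q=np.cos(p[2]),np.sin(p[2]);X=s@np.array([[c,q],[-q,c]])+p[:2]
        return (proj(name,np.c_[X,np.full(4,z)])-px).ravel()
    r=least_squares(f,x0,x_scale=[.01,.01,.1]);return r.x,r.fun
B=np.array([(35,395),(503,340),(513,503),(62,553)],float);B=np.c_[205+B[:,0]/2.6,110+(B[:,1]-260)/2.6]-.3
L=np.array([(38,36),(556,33),(548,222),(50,227)],float);L=np.c_[205+L[:,0]/2.6,125+L[:,1]/2.6]-.3
b,rb=fit('w5',B,.154,.055,.07,[.51,-.275,2.2]);l,rl=fit('w4',L,.168,.064,.02,[.461,0,2.2])
print('box',b,np.degrees(b[2]),rb.round(1));print('lid',l,np.degrees(l[2]),rl.round(1))
for n,p in(('box',b),('lid',l)): print(n,'tab',p[:2]+.074*np.array([np.cos(p[2]),np.sin(p[2])]))
E
python3 fit.py
```

```text
box [ 0.50019454 -0.27236463  2.31562481] 132.67552878058498 [-1.5 -0.8  1.  -0.9  1.2  0.9 -0.7  1.2]
lid [ 4.59932476e-01 -1.31027045e-03  2.20145906e+00] 126.13431308162497 [-1.2 -0.7  1.4 -1.2  0.4  1.3 -0.5  0.9]
box tab [ 0.45003395 -0.21795952]
lid tab [0.41629615 0.05845486]
```

Emit:
carry_out(commands=[[1.89, -4.06, 0, 0], [1.89, -4.06, 0, 0], [1.89, -4.06, 0, 0], [1.89, -4.06, 0, 0], [1.89, -4.06, 0, 0]])

```text
t: 23.0
ee_pos: [0.4427, -0.0709, 0.2652]
ee_rot: [3.141, -0.0, 0.629]
wrist_force: [0.7, -0.5, 0.2]
finger_gap: 0.402
finger_force: 0.0
```

Emit:
carry_out(commands=[[1.89, -4.06, 0, 0], [1.89, -4.06, 0, 0], [1.88, -4.06, 0, 0], [0, 0, 4, 0], [0, 0, 4, 0]])

```text
t: 23.5
ee_pos: [0.4182, 0.0609, 0.1854]
ee_rot: [3.14, -0.004, 0.634]
wrist_force: [0.1, -0.8, -0.0]
finger_gap: 0.399
finger_force: 0.0
```

Emit:
carry_out(commands=[[0, 0, 4, 0], [0, 0, 3, 0], [0, 0, 0, 0], [0, 0, 0, 0], [0, 0, 0, 0]])

```text
t: 24.0
ee_pos: [0.4191, 0.059, 0.1167]
ee_rot: [3.14, -0.002, 0.629]
wrist_force: [-0.1, 0.5, 0.5]
finger_gap: 0.397
finger_force: 0.0
```

```bash
python3 - <<'E'
from h import *
for i in range(3):
  env.capture('wrist');o=env.get_obs();print(o['t'],o['ee_pos'],o['ee_rot'],o['finger_gap'])
R=o['ee_rot'][2];c,s=np.cos(R),np.sin(R);d=np.array([.4172,.0598])-o['ee_pos'][:2];print('tool dx,dy cm',100*(d[0]*c+d[1]*s),100*(d[0]*s-d[1]*c))
E
```

```text
24.05 [0.41917471 0.05890431 0.11677764] [ 3.14016653e+00 -2.67996612e-03  6.28638485e-01] 0.39712913245187825
24.1 [0.41911123 0.05881124 0.11666475] [ 3.14016397e+00 -2.64786563e-03  6.28440570e-01] 0.40013573344699854
24.15 [0.41899897 0.05875291 0.11650964] [ 3.14024370e+00 -2.47988394e-03  6.28359343e-01] 0.4008565713225668
tool dx,dy cm -0.08398539518419162 -0.19045501956408503
```

Emit:
carry_out(commands=[[-0.08, -0.15, 2.5, 0], [0, 0, 2, 0], [0, 0, 1.5, 0], [0, 0, 0.9, 0], [0, 0, 0.3, 0]])

```text
t: 24.65
ee_pos: [0.4164, 0.0593, 0.0429]
ee_rot: [-3.141, 0.0, 0.628]
wrist_force: [0.6, -0.7, 0.8]
finger_gap: 0.402
finger_force: 0.0
```

Emit:
carry_out(commands=[[0, 0, 0, 0], [0, 0, 0, 0], [0, 0, 0, 0], [0, 0, 0, 0], [0, 0, 0, 0]])

```text
t: 25.15
ee_pos: [0.4166, 0.0594, 0.0433]
ee_rot: [3.141, -0.0, 0.628]
wrist_force: [-0.0, -0.8, -0.3]
finger_gap: 0.4
finger_force: 0.0
```

Emit:
carry_out(commands=[[0, 0, 0, 0], [0, 0, 0, 0], [0, 0, 0, 0], [0, 0, 0, 0], [0, 0, 0, 0]], hand=1, force=25)

```text
t: 25.65
ee_pos: [0.4164, 0.0593, 0.0431]
ee_rot: [3.142, 0.0, 0.628]
wrist_force: [0.2, -0.7, 0.4]
finger_gap: 0.096
finger_force: 25.0
```

Emit:
carry_out(commands=[[0, 0, 0, 0], [0, 0, 0, 0], [0, 0, 0, 0], [0, 0, 0, 0], [0, 0, 0, 0]])

```text
t: 26.15
ee_pos: [0.4164, 0.0593, 0.0431]
ee_rot: [-3.142, 0.0, 0.628]
wrist_force: [-0.0, 0.1, 0.5]
finger_gap: 0.094
finger_force: 25.0
```

Emit:
carry_out(commands=[[0, 0, -1, 0], [0, 0, -2, 0], [0, 0, -3, 0], [0, 0, -3, 0], [0, 0, -3, 0]])

```text
t: 26.65
ee_pos: [0.4159, 0.0593, 0.1648]
ee_rot: [-3.141, 0.0, 0.628]
wrist_force: [1.2, -0.7, -2.0]
finger_gap: 0.096
finger_force: 25.0
```

Emit:
carry_out(commands=[[-1.93, 3.48, 0, 0], [-1.93, 3.48, 0, 0], [-1.93, 3.48, 0, 0], [-1.93, 3.48, 0, 0], [-1.93, 3.48, 0, 0]])

```text
t: 27.15
ee_pos: [0.4403, -0.1396, 0.1638]
ee_rot: [3.141, -0.0, 0.628]
wrist_force: [1.3, 0.5, -1.8]
finger_gap: 0.095
finger_force: 25.0
```

Emit:
carry_out(commands=[[-1.93, 3.48, 0, 0], [-1.95, 3.48, 0, 0], [0, 0, 0, -3.5], [0, 0, 0, -3.04], [0, 0, 0, 0]])

```text
t: 27.65
ee_pos: [0.4497, -0.2174, 0.1634]
ee_rot: [-3.141, 0.0, 0.742]
wrist_force: [-0.1, 0.3, -1.4]
finger_gap: 0.098
finger_force: 25.0
```

Emit:
carry_out(commands=[[0, 0, 0, 0], [0, 0, 0, 0], [0, 0, 0, 0], [0, 0, 0, 0], [0, 0, 0, 0]])

```text
t: 28.15
ee_pos: [0.4502, -0.2171, 0.1631]
ee_rot: [-3.142, 0.0, 0.743]
wrist_force: [0.0, 1.0, -2.0]
finger_gap: 0.098
finger_force: 25.0
```

```bash
python3 - <<'E'
from h import *
for i in range(2):
  shot('scene','s6') if i else shot('wrist','w6');o=env.get_obs();print(o['t'],o['ee_pos'],o['ee_rot'],o['finger_gap'])
R=o['ee_rot'][2];c,s=np.cos(R),np.sin(R);d=np.array([.4502,-.2172])-o['ee_pos'][:2];print('tool dx,dy cm',100*(d[0]*c+d[1]*s),100*(d[0]*s-d[1]*c), 'turn',-(132.68-90.15)+np.degrees(R))
E
```

```text
28.2 [ 0.45015423 -0.21714676  0.16309264] [-3.14156774e+00  3.21826303e-05  7.42491992e-01] 0.09438328656039138
28.25 [ 0.45014687 -0.21718894  0.16309045] [-3.14157445e+00  3.53983834e-05  7.42499387e-01] 0.09684215870644473
tool dx,dy cm 0.003166412641874237 0.004407264467878973 turn 0.012081174614344548
```

Emit:
carry_out(commands=[[0, 0, 1.5, 0], [0, 0, 1.5, 0], [0, 0, 1, 0], [0, 0, 0.5, 0], [0, 0, 0, 0]])

```text
t: 28.75
ee_pos: [0.4498, -0.2171, 0.1176]
ee_rot: [-3.14, 0.0, 0.742]
wrist_force: [-0.1, 0.1, -0.9]
finger_gap: 0.095
finger_force: 25.0
```

Emit:
carry_out(commands=[[0, 0, 0.1, 0], [0, 0, 0.1, 0], [0, 0, 0.1, 0], [0, 0, 0.1, 0], [0, 0, 0, 0]])

```text
t: 29.25
ee_pos: [0.4501, -0.2173, 0.1141]
ee_rot: [3.142, -0.0, 0.742]
wrist_force: [0.9, -0.0, -2.8]
finger_gap: 0.097
finger_force: 25.0
```

Emit:
carry_out(commands=[[0, 0, 0.1, 0], [0, 0, 0.1, 0], [0, 0, 0, 0], [0, 0, 0, 0], [0, 0, 0, 0]])

```text
t: 29.75
ee_pos: [0.4501, -0.2173, 0.1121]
ee_rot: [-3.142, 0.0, 0.742]
wrist_force: [0.0, 0.1, -1.3]
finger_gap: 0.095
finger_force: 25.0
```

Emit:
carry_out(commands=[[0, 0, 0.1, 0], [0, 0, 0.1, 0], [0, 0, 0, 0], [0, 0, 0, 0], [0, 0, 0, 0]])

```text
t: 30.25
ee_pos: [0.4503, -0.2174, 0.1102]
ee_rot: [3.141, -0.0, 0.742]
wrist_force: [0.4, 0.8, 1.1]
finger_gap: 0.095
finger_force: 25.0
```

Emit:
carry_out(commands=[[0, 0, 0.05, 0], [0, 0, 0.05, 0], [0, 0, 0, 0], [0, 0, 0, 0], [0, 0, 0, 0]])

```text
t: 30.75
ee_pos: [0.4503, -0.2173, 0.1093]
ee_rot: [3.141, -0.0, 0.742]
wrist_force: [-1.1, 1.0, 5.3]
finger_gap: 0.094
finger_force: 25.0
```

Emit:
carry_out(commands=[[0, 0, 0, 0], [0, 0, 0, 0], [0, 0, 0, 0], [0, 0, 0, 0], [0, 0, 0, 0]], hand=0.2)

```text
t: 31.25
ee_pos: [0.4501, -0.2172, 0.109]
ee_rot: [-3.141, 0.0, 0.742]
wrist_force: [0.4, -0.5, 0.1]
finger_gap: 0.399
finger_force: 0.0
```

```bash
python3 - <<'E'
from h import *
o=env.get_obs();print(o['t'],o['ee_pos'],o['ee_rot'],o['finger_gap'],o['wrist_force'])
E
```

```text
31.25 [ 0.45006004 -0.21723951  0.10900388] [-3.14142404e+00  8.55609071e-05  7.42484325e-01] 0.3985168330316519 [ 0.44285575 -0.50018799  0.10515522]
```

Emit:
carry_out(commands=[[0, 0, -2, 0], [0, 0, -4, 0], [0, 0, 0, 0], [0, 3.7, 0, 0], [0, 3.7, 0, 0]])

```text
t: 31.75
ee_pos: [0.5006, -0.2721, 0.1694]
ee_rot: [3.141, -0.0, 0.743]
wrist_force: [0.8, -1.5, -0.0]
finger_gap: 0.401
finger_force: 0.0
```

Emit:
carry_out(commands=[[0, 0, 0, 0], [0, 0, 0, 0], [0, 0, 0, 0], [0, 0, 0, 0], [0, 0, 0, 0]], hand=1)

```text
t: 32.25
ee_pos: [0.4997, -0.2712, 0.1691]
ee_rot: [-3.141, 0.0, 0.743]
wrist_force: [0.4, -0.8, 1.0]
finger_gap: 0.006
finger_force: 0.0
```

Emit:
carry_out(commands=[[0, 0, 3, 0], [0, 0, 2, 0], [0, 0, 1, 0], [0, 0, 0.5, 0], [0, 0, 0, 0]])

```text
t: 32.75
ee_pos: [0.5001, -0.2716, 0.104]
ee_rot: [-3.141, 0.0, 0.743]
wrist_force: [0.1, 0.2, -0.2]
finger_gap: 0.005
finger_force: 0.0
```

Emit:
carry_out(commands=[[0, 0, 0.1, 0], [0, 0, 0.1, 0], [0, 0, 0.1, 0], [0, 0, 0, 0], [0, 0, 0, 0]])

```text
t: 33.25
ee_pos: [0.5002, -0.2718, 0.1012]
ee_rot: [3.141, -0.0, 0.742]
wrist_force: [1.0, 0.8, -0.9]
finger_gap: 0.001
finger_force: 0.0
```

Emit:
carry_out(commands=[[0, 0, 0.1, 0], [0, 0, 0.1, 0], [0, 0, 0, 0], [0, 0, 0, 0], [0, 0, 0, 0]])

```text
t: 33.75
ee_pos: [0.5008, -0.2722, 0.0998]
ee_rot: [3.14, -0.0, 0.742]
wrist_force: [-0.7, -0.3, 6.3]
finger_gap: 0.002
finger_force: 3.0
```

Emit:
carry_out(commands=[[0, 0, 0.1, 0], [0, 0, 0.1, 0], [0, 0, 0.1, 0], [0, 0, 0, 0], [0, 0, 0, 0]])

```text
t: 34.25
ee_pos: [0.4997, -0.2715, 0.0957]
ee_rot: [-3.141, 0.0, 0.742]
wrist_force: [-0.3, -1.2, -0.6]
finger_gap: 0.003
finger_force: 0.0
```

Emit:
carry_out(commands=[[0, 0, 0.1, 0], [0, 0, 0.1, 0], [0, 0, 0.1, 0], [0, 0, 0, 0], [0, 0, 0, 0]])

```text
t: 34.75
ee_pos: [0.5001, -0.2717, 0.0929]
ee_rot: [-3.141, 0.0, 0.743]
wrist_force: [0.8, 0.3, 0.5]
finger_gap: 0.002
finger_force: 0.0
```

Emit:
carry_out(commands=[[0, 0, 0.1, 0], [0, 0, 0.1, 0], [0, 0, 0, 0], [0, 0, 0, 0], [0, 0, 0, 0]])

```text
t: 35.25
ee_pos: [0.5002, -0.2718, 0.091]
ee_rot: [3.141, -0.0, 0.743]
wrist_force: [0.3, 0.6, 0.0]
finger_gap: 0.005
finger_force: 0.0
```

Emit:
carry_out(commands=[[0, 0, 0.1, 0], [0, 0, 0.1, 0], [0, 0, 0.1, 0], [0, 0, 0, 0], [0, 0, 0, 0]])

```text
t: 35.75
ee_pos: [0.5003, -0.2718, 0.0893]
ee_rot: [3.141, -0.0, 0.742]
wrist_force: [-4.1, 3.2, 15.6]
finger_gap: 0.006
finger_force: 7.6
```

Emit:
carry_out(commands=[[0, 0, 0.05, 0], [0, 0, 0.05, 0], [0, 0, 0, 0], [0, 0, 0, 0], [0, 0, 0, 0]])

```text
t: 36.25
ee_pos: [0.5003, -0.2719, 0.0893]
ee_rot: [3.141, -0.0, 0.742]
wrist_force: [-6.9, 3.9, 25.8]
finger_gap: 0.0
finger_force: 13.0
```

Emit:
carry_out(commands=[[0, 0, -1, 0], [0, 3, 0, 0], [0, 2.5, 0, 0], [0, 0, 0.8, 0], [0, 0, 0, 0]])

```text
t: 36.75
ee_pos: [0.5389, -0.3136, 0.0894]
ee_rot: [3.138, -0.001, 0.742]
wrist_force: [2.7, -2.5, 5.6]
finger_gap: 0.007
finger_force: 2.3
```

Emit:
carry_out(commands=[[0, 0, 0.1, 0], [0, 0, 0.1, 0], [0, 0, 0, 0], [0, 0, 0, 0], [0, 0, 0, 0]])

```text
t: 37.25
ee_pos: [0.5388, -0.3134, 0.0893]
ee_rot: [3.137, -0.001, 0.743]
wrist_force: [-0.2, -2.2, 16.6]
finger_gap: 0.007
finger_force: 8.5
```

Emit:
carry_out(commands=[[0, 0, -1, 0], [0, -3, 0, 0], [0, -3.5, 0, 0], [0, -3, 0, 0], [0, 0, 0, 0]])

```text
t: 37.75
ee_pos: [0.469, -0.239, 0.0963]
ee_rot: [-3.137, 0.002, 0.743]
wrist_force: [0.8, -0.2, -0.1]
finger_gap: 0.007
finger_force: 0.0
```

Emit:
carry_out(commands=[[0, 0, 0.8, 0], [0, 0, 0.1, 0], [0, 0, 0.1, 0], [0, 0, 0, 0], [0, 0, 0, 0]])

```text
t: 38.25
ee_pos: [0.4737, -0.2424, 0.0892]
ee_rot: [-3.141, -0.001, 0.742]
wrist_force: [-11.1, 9.6, 39.2]
finger_gap: 0.003
finger_force: 19.4
```

Emit:
carry_out(commands=[[0, 0, -1, 0], [0, 0, -3, 0], [0, 0, -4, 0], [0, 0, -4, 0], [0, 0, -4, 0]])

```text
t: 38.75
ee_pos: [0.4737, -0.243, 0.2483]
ee_rot: [3.141, 0.0, 0.742]
wrist_force: [0.6, -0.3, 0.3]
finger_gap: 0.005
finger_force: 0.0
```

Emit:
carry_out(commands=[[0, 0, 0, 0], [0, 0, 0, 0], [0, 0, 0, 0], [0, 0, 0, 0], [0, 0, 0, 0]])

```text
t: 39.25
ee_pos: [0.4726, -0.2421, 0.2458]
ee_rot: [-3.139, 0.001, 0.742]
wrist_force: [-0.2, 0.0, -0.8]
finger_gap: 0.001
finger_force: 0.0
```

```bash
python3 - <<'E'
from h import *
shot('scene','s7');im=cv2.imread('pics/s7.png').astype(int);b,g,r=im[...,0],im[...,1],im[...,2]
m=((g>r*1.25)&(g>b*1.15)&(g>40)).astype(np.uint8);m[:,:300]=0;m[:150]=0;m[260:]=0
ys,xs=np.nonzero(m);box=cv2.boxPoints(cv2.minAreaRect(np.c_[xs,ys].astype(np.float32)));print(len(xs),box)
P=pix('s7',box,.06)[:,:2];print('dish centre',P.mean(0));
c=np.array([.4933,.306]);u=np.array([np.cos(.196),np.sin(.196)]);d=P.mean(0)-c;print('in slab',d@u,d@[-u[1],u[0]])
o=env.get_obs();print(o['t'],o['ee_pos'])
E
```

```text
1322 [[372.39432 187.04735]
 [393.54892 170.42589]
 [428.17984 214.5016 ]
 [407.02524 231.12306]]
dish centre [0.48887447 0.30766909]
in slab -0.0040157434762702095 0.002498993110419418
39.3 [ 0.47276047 -0.24213009  0.24602826]
```

The dish is on the middle of the slab, and the lid stopped at the same height at the centre and both ends, so it is level and home.

```bash
python3 -c "
from cell import env
print(env.close_job())"
```

```text
the job is handed in; nothing more can be done
None
```

I handed the job in at about 39 s, with no verdict returned: the dish is within about 5 mm of the slab's centre, the lid is pressed home and level on the box (checked by touch at the middle and both ends), and no move went near the ladle, spatula or tumbler.

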